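# Set the syringe pump for the big syringe

## Task

Ready the syringe pump for the big syringe: fit the large (wide-plated) pusher fully down on the drive arm's square post, plate square across the arm, and let go of it. Then squeeze the clutch button in on the arm's grip and draw the arm out until its pointer stands on the third long scale line, the farthest from the housing. Finish holding it there with the button still squeezed in, everything else on the bench left where it is.

Things in the scene. Friction and masses are not known exactly. Their poses are not given: they have to be found in the camera images.
- pump: Syringe pump, fixed; place and yaw vary, housing to the robot's left. Origin: on the pad under the grip's centre at reading 0; x = way the arm draws out (robot's right), y = syringe side (away from robot), z up. mm: black housing x -245..-75, y -55..35, top z 122; beside it syringe deck y 35..130, fittings to z 132; bed x -245..145, y -55..130, top z 24.
- drive_arm (a joint): Extension of the telescoping drive arm, m, 0 to 0.12, positive outwards along the pump's x; equals the pointer's scale reading (0.100 = third long line). Starts locked at the 0.010 line. With the button out a pin locks it at the nearest scale line; with the button in it slides with about 2 N drag, no spring-back. Its 22 mm tube runs in a 34 mm sleeve (axis z 46 mm) that ends at pump x -47 mm.
- clutch (a joint): Clutch button's depth, m: 0 = out (arm locked), 0.005 = fully in. Pressed towards the pump's -x. Sprung: starts to move at about 6 N, fully in at about 9 N; the lock is off from about 0.0025 on. Let go, it springs out and the arm locks again at the next scale line it meets.
- clutch_grip (a point): Middle of the clutch grip, moves with the arm; pump's axes. Grey upright lug 28 mm wide in y, x from -15 to +7 mm of this point, top 17 mm above it. On its +x face at this height the round steel button, 19 mm across, 9 mm proud (4 when in): lug plus button is 31 mm along x (-15 to +16), 26 pressed. One pinch along x from above presses it. Both faces are free down to 39 mm below this point.
- post_foot (a point): Foot of the square post, moves with the arm; pump's axes. Steel post 14 mm square, sides along x and y, 24 mm tall, top 5 mm tapered to 8.5 mm. This point: its centre on the flat 36 mm boss where the fitted pusher's underside rests. It lies 70 mm to +y of clutch_grip, 4 mm to -x, 33 mm lower.
- pointer (a point): Tip of the thin steel pointer over the scale; moves with the arm. It lies 115 mm to +y of the grip's centre line, just above the bed.
- long_mark (a point): Centre of the third long line (reading 0.100) on the scale, fixed to the pump. The scale is a white strip on the bed at pump y 99..129 mm with black lines every 10 mm, 0 to 120; those at 0, 50 and 100 are long (28 mm).
- pusher_large: Large pusher, black, 90 to 140 g, upright on the pad to the robot's right, in one of two places. Origin: centre of underside. Square hub 32 mm wide, 32 tall, with a 16 mm square socket 28 mm deep open below; on it a plate 12 mm thick (own x), 50 wide (own y), 32 to 76 mm above the underside. Fitted: underside on post_foot, own x along the pump's x, either way round.
- pusher_small: Small pusher: same hub and height, plate only 24 mm wide; in the other of the two places. Leave it alone. Origin: centre of its underside.
- syringe: Bystander: clear 50 ml syringe lying on the pad, about 170 mm long, 29 mm thick. Origin under its finger flange.
- tube_rack: Bystander: blue micro-tube rack, 70 x 160 mm, 46 mm high. Origin: centre of its underside.
- reagent_bottle: Bystander: amber bottle, 60 mm diameter, 120 mm high. Origin: centre of its underside.
- beaker: Bystander: glass beaker, 68 mm diameter, 80 mm high. Origin: centre of its underside.
- screwdriver: Bystander: screwdriver, 160 mm long, lying between the pump and the pushers. Origin: under its middle.
Things that resemble listed ones, but are neither listed nor needed, are in the scene too. Leave any pink or yellow look-alike of the pusher_large alone.

How it is judged:
By the outcome, as a careful person would: the job done as asked, in the order asked, and still so for the second after the job is handed in, while the arm keeps its last pose, push and grip.
It also fails if it takes over 58 s, if anything falls off the work surface, if the arm or the gripper's body presses on something with over 40 N, if the wrist force passes 120 N, or if a joint passes its speed limit or range.

## Robot

A 6-joint arm with a two-finger parallel gripper is mounted at the origin on the work surface. World frame = base frame: x ahead of the robot, y to its left, z up, the work surface at z = 0. Lengths are in mm, angles in rad, forces in N, time in s.
With the tool pointing down it reaches from about 225 to 725 mm from the base axis. Payload 3.1 kg.
Tool frame: the origin (TCP) lies on the centre line of the jaws, within the pads' length; the fingertips stand 8 mm ahead of it and the grasp point (between the pads) lies 11 mm behind it; z points along the fingers, y is the line along which they close (so a half turn about z gives the same grasp; the last joint's range is limited). The gripper opens to 85 mm and grips with 20 to 120 N. Pads are 22 mm wide; open, the fingers measure 114 mm over their backs; the gripper's body (76 mm by 85 mm) begins 54 mm behind the grasp point. The pads swing forward as they close: fully open they stand 13 mm farther back than shut.
Start: joints at [-0.128, 0.048, 0.099, 1.622, 0, 1.443], TCP at [524.993, -0.012, 239.312] pointing down, gripper open.
Joint ranges: [-2.91, 2.91], [-0.99, 1.94], [-1.21, 1.42], [-2.12, 2.29], [-1.49, 1.47], [-3.14, 3.14]. Speed limits (rad/s): [2.79, 2.79, 3.14, 3.14, 3.14, 3.14].

## Interface

Orientations are given as a rotation vector (axis times angle).
In Python, from rig import bot gives the robot as it stands. The module is installed in compiled form; this text tells all that it offers.
- The arm moves only by the tool play_rows, never from a script. Its argument "commands" is a list of rows, each a list of 3 entries, a list of its own where there are three numbers: the finger opening in mm, from 0 to 85.4, then the shift along the tool's x, y, z in mm, then the turn about the tool's z in rad. In form: [[grip, [x, y, z], turn], ...]. A call has 1 to 10 rows; each row is the pose to reach, as a shift and turn from the pose commanded when the call began, along the tool's axes at that moment; what a row does not reach only later rows make up. A row lasts 1/8 s, in which the tool goes at most 62.5 mm and 10.7 degrees, less where a joint would pass 70% of its speed; a pose out of reach is approached as far as the arm can. A call with a gripper value outside its range is refused whole. The fingers move at their own pace and stop on an object; "newtons" is the grip in N (left out, the last holds). Time passes only in rows, so rows that repeat a pose let the fingers close. It gives the time, the measured TCP pose, the force, the opening and the grip force at its end, in the units of the state.
- bot.observe(): the state, without advancing time (a new reading comes with each control period).
- bot.get_image(name): name is "scene" or "side" or "wrist"; returns (picture, depth): 480x640x3 uint8, red, green, blue; 480x640 float32, mm along the optical axis (not along the pixel's ray), 0 where there is no reading.
- bot.get_calibration(name): a dict with "fx", "fy", "cx", "cy" (pixels), "R" (3x3) and "t" (3): a world point X has camera coordinates R X + t. Camera axes: x right, y down, z forward; pixel columns grow to the right and rows downward; lengths in mm; the calibration is good to about 2 mm. A picture is of the moment at which its call begins: read the wrist's pose just before it. get_calibration takes no time and is no camera call; for the wrist camera it gives the pose at the moment of the call.
- bot.close_job(): hands the job in; it is judged then, once.
The state is a dict: "time_s": time; "joint_pos": joint angles; "joint_velocities": joint speeds; "joint_torque": joint torques, N m; "position": TCP position; "orientation": TCP orientation; "contact_force": force on the tool from outside, world axes, zero at the start; "wrist_torque": the same for the moment, N m; "width": finger opening in mm; "grasp_force": force on a finger pad.
Only numpy, scipy, OpenCV 4.12 (cv2) and the standard library are available. Lean on these libraries where they do the work, as an engineer would, in place of code of your own. Each camera call takes 0.05 s, during which the arm holds its last target. There are 200 camera calls.

## Working session

There is one attempt and no reset: what is moved stays moved. The work goes in short steps, Python scripts to look and compute and a tool call to move; the robot and the scene stay as the last step left them, time stands still between calls to the robot, and variables do not carry over. Pictures are saved under pics/ and viewed, at most 10 in all, crops included, and the job is handed in when it is done.

Besides the shell and the picture viewer there is one more tool, called after "Request:" as name(argument=value, ...) on one line, values as JSON. play_rows: Moves the arm, as the interface text tells. Its arguments: {"type":"object","properties":{"commands":{"type":"array"},"newtons":{"type":"number"}},"required":["commands"]}

```bash
mkdir -p pics; cat > h.py <<'E'
import numpy as np, cv2
from rig import bot
def snap(n,f):
    c=bot.get_calibration(n); p,d=bot.get_image(n)
    cv2.imwrite(f'pics/{f}.png',p[:,:,::-1]); np.savez(f'pics/{f}.npz',p=p,d=d,**{k:np.array(v) for k,v in c.items()})
    return p,d,c
def load(f):
    z=np.load(f'pics/{f}.npz'); return z['p'],z['d'],z
def ray(c,u,v,z):
    R=np.array(c['R']);t=np.array(c['t'])
    o=-R.T@t; r=R.T@np.array([(u-c['cx'])/c['fx'],(v-c['cy'])/c['fy'],1.])
    return o+r*(z-o[2])/r[2]
def cloud(d,c):
    v,u=np.mgrid[:480,:640]
    P=np.stack([(u-c['cx'])/c['fx']*d,(v-c['cy'])/c['fy']*d,d],-1)
    return (P-np.array(c['t']))@np.array(c['R'])
def proj(c,X):
    q=np.array(c['R'])@np.array(X)+np.array(c['t']); return q[0]/q[2]*c['fx']+c['cx'],q[1]/q[2]*c['fy']+c['cy']
E
python3 - <<'E'
from h import *
for n in('scene','side'): snap(n,n+'0')
print(bot.observe())
E
```

```text
{'time_s': 0.1, 'joint_pos': array([-1.27779632e-01,  4.87048899e-02,  9.77153790e-02,  1.62200311e+00,
       -3.17202225e-05,  1.44298002e+00]), 'joint_velocities': array([ 4.36602300e-04, -1.99211521e-03,  3.34778939e-03, -4.06889665e-04,
        9.60182945e-06,  1.33010918e-04]), 'joint_torque': array([ 2.71639910e-03, -3.39851224e+01,  3.20935750e+01,  1.58655003e-02,
       -1.84533587e-04,  2.52461535e-05]), 'position': array([5.24449616e+02, 5.89686886e-02, 2.38199914e+02]), 'orientation': array([-2.22018476e+00, -2.22026626e+00,  2.14692279e-03]), 'contact_force': array([ 0.77471502, -0.46466674, -0.20597428]), 'wrist_torque': array([-0.00616975, -0.07369412,  0.04897319]), 'grasp_force': 0.0, 'width': 85.66587510912578}
```

View pics/scene0.png

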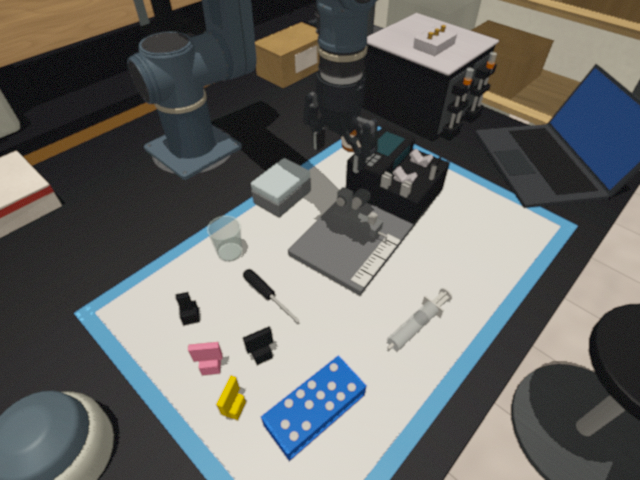

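View pics/side0.png

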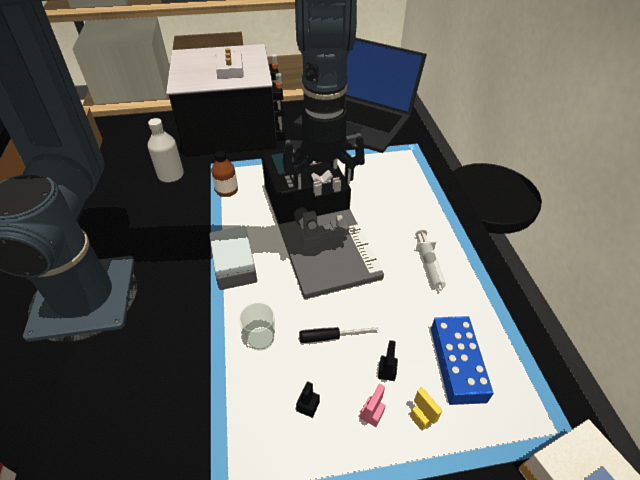

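The scene view shows the pump at about (360,220). There are two black pushers, at (187,307) and (259,344), plus pink (207,357) and yellow (231,398) look-alikes. In the side view the black ones are at (308,400) and (388,360). I'll compare the plate widths of the two and confirm in a crop.

```bash
python3 - <<'E'
from h import *
for f,boxes in (('scene0',((165,285,210,332),(238,320,282,370))),('side0',((375,338,402,385),(295,378,325,420)))):
    p,d,c=load(f); P=cloud(d,c)
    for a,b,e,g in boxes:
        m=np.zeros((480,640),bool); m[b:g,a:e]=1
        m&=(p.max(-1)<75)&(d>0)
        for lo,hi in((8,30),(40,66),(70,82)):
            q=P[m&(P[...,2]>lo)&(P[...,2]<hi)]
            if len(q)<8: continue
            r=cv2.minAreaRect(q[:,:2].astype(np.float32))
            print(f,(a,b),lo,len(q),np.round(q.mean(0)),'rect',np.round(r[0]),np.round(r[1]),round(r[2]),'zmax',q[:,2].max().round())
    # scale: white strip on bed z 24 -> points; dark marks
p,d,c=load('side0')
P=cloud(d,c)
for zlo,zhi in((18,29),):
    m=(d>0)&(P[...,2]>zlo)&(P[...,2]<zhi)&(P[...,0]>250)&(P[...,0]<700)&(P[...,1]<250)&(P[...,1]>-150)
    m[:, :]&=True
    mm=cv2.morphologyEx(m.astype(np.uint8),cv2.MORPH_OPEN,np.ones((5,5)))
    cs,_=cv2.findContours(mm,cv2.RETR_EXTERNAL,cv2.CHAIN_APPROX_NONE)
    k=max(cs,key=cv2.contourArea)[:,0]; q=P[k[:,1],k[:,0]]
    r=cv2.minAreaRect(q[:,:2].astype(np.float32)); print('bed',r,np.round(cv2.boxPoints(r)))
s=cv2.imread('pics/scene0.png'); t=cv2.imread('pics/side0.png')
A=cv2.resize(s[280:420,160:300],(560,560),interpolation=2);B=cv2.resize(t[200:300,270:390],(240,200),interpolation=2);B2=cv2.resize(t[330:430,280:400],(240,200),interpolation=2)
o=np.zeros((560,800,3),np.uint8);o[:,:560]=A;o[:200,560:]=B;o[200:400,560:]=B2
cv2.imwrite('pics/crop1.png',o)
E
```

```text
scene0 (165, 285) 8 139 [ 456. -327.   19.] rect [ 445. -323.] [29. 31.] 58 zmax 30.0
scene0 (165, 285) 40 110 [ 448. -324.   52.] rect [ 448. -324.] [24. 10.] 81 zmax 66.0
scene0 (165, 285) 70 74 [ 445. -324.   75.] rect [ 444. -323.] [20. 10.] 62 zmax 79.0
scene0 (238, 320) 8 106 [ 614. -288.   20.] rect [ 613. -290.] [33. 10.] 53 zmax 30.0
scene0 (238, 320) 40 208 [ 605. -285.   53.] rect [ 604. -285.] [46.  4.] 71 zmax 66.0
scene0 (238, 320) 70 186 [ 602. -284.   76.] rect [ 601. -283.] [46. 11.] 70 zmax 79.0
side0 (375, 338) 8 81 [ 592. -293.   18.] rect [ 589. -288.] [20. 40.] 32 zmax 30.0
side0 (375, 338) 40 64 [ 591. -298.   54.] rect [ 591. -287.] [12. 38.] 0 zmax 65.0
side0 (375, 338) 70 170 [ 597. -284.   78.] rect [ 598. -281.] [48. 11.] 72 zmax 82.0
side0 (295, 378) 8 121 [ 440. -334.   19.] rect [ 442. -333.] [41. 21.] 8 zmax 30.0
side0 (295, 378) 40 75 [ 441. -329.   53.] rect [ 444. -327.] [23. 10.] 30 zmax 66.0
side0 (295, 378) 70 103 [ 442. -324.   77.] rect [ 442. -323.] [22. 11.] 56 zmax 82.0
bed ((541.8062744140625, 30.001953125), (182.6265869140625, 223.02943420410156), 8.25334644317627) [[435. 127.]
 [467. -93.]
 [648. -67.]
 [616. 153.]]
```

View pics/crop1.png

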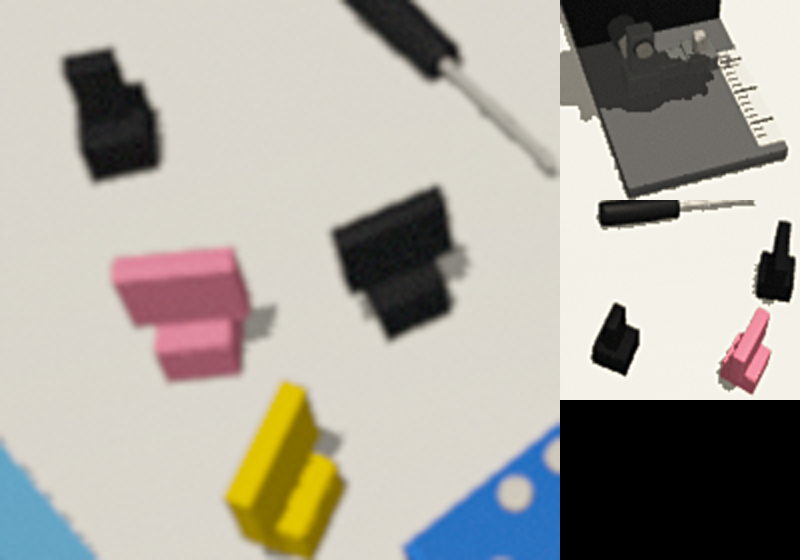

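The enlarged crop settles it. The black pusher at scene (259,344) has the wide plate, measured at about 47 mm, so it is pusher_large. The one at (187,307) is about 22 mm wide, so it is pusher_small. Pink and yellow are the look-alikes. I'll take a wrist view of the pump from here, then move above the large pusher.

```bash
python3 - <<'E'
from h import *
snap('wrist','w0')
E
```

Request:
play_rows(commands=[[85, [-55, 15, 0], 0.1], [85, [-110, 30, 0], 0.2], [85, [-165, 45, 0], 0.35], [85, [-220, 60, 0], 0.35], [85, [-284, 75, 0], 0.35], [85, [-284, 75, 0], 0.35], [85, [-284, 75, 0], 0.35], [85, [-284, 75, 0], 0.35]])

```text
time_s: 1.15
position: [600.0, -282.5, 240.0]
orientation: [2.573, 1.803, 0.001]
contact_force: [0.0, 0.8, -0.2]
width: 84.8
grasp_force: 0.0
```

```bash
python3 - <<'E'
from h import *
o=bot.observe();print(o['position'],o['orientation'],o['joint_pos'])
p,d,c=snap('wrist','w1'); P=cloud(d,c)
m=(p.max(-1)<80)&(d>0)&(P[...,2]>68)&(P[...,2]<90)&(np.hypot(P[...,0]-600,P[...,1]+284)<60)
q=P[m]; r=cv2.minAreaRect(q[:,:2].astype(np.float32)); print(len(q),r,q[:,2].mean())
m=(p.max(-1)<80)&(d>0)&(P[...,2]>22)&(P[...,2]<40)&(np.hypot(P[...,0]-600,P[...,1]+284)<60)
q=P[m]; print(len(q)); 
if len(q): r=cv2.minAreaRect(q[:,:2].astype(np.float32)); print(r,q[:,2].mean())
a=cv2.imread('pics/w0.png');b=cv2.imread('pics/w1.png')
cv2.imwrite('pics/w01.png',np.vstack([cv2.resize(x,(400,300),interpolation=3) for x in(a,b)]))
cv2.imwrite('pics/w01.png',np.hstack([cv2.resize(x,(400,300),interpolation=3) for x in(a,b)]))
E
```

```text
[ 600.0315477  -282.53321206  240.01203836] [2.57275341e+00 1.80267678e+00 8.09132625e-04] [-5.41303504e-01  4.31357973e-01  5.54213068e-01  1.69331126e+00
  4.12524430e-04  1.37792487e+00]
764 ((599.7532958984375, -281.25726318359375), (49.09867858886719, 11.340906143188477), 70.23757934570312) 77.79312135718799
593
((601.177001953125, -276.8785705566406), (39.85841751098633, 30.783092498779297), 70.1242446899414) 33.78574047015486
```

View pics/w01.png

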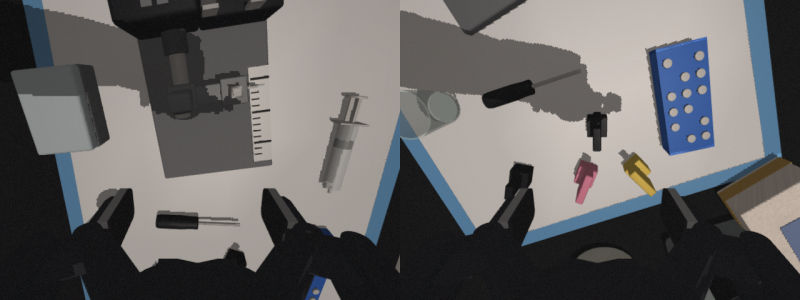

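The left half is the start view of the pump and the right half is above the pushers. The large pusher sits at about (597,130) in the composite, with its plate lined up with the jaws' closing line. I'll descend now, with the jaws at 40 mm.

Request:
play_rows(commands=[[40, [1, 0, 50], 0], [40, [1, 0, 100], 0], [40, [1, 0, 140], 0], [40, [1, 0, 165], 0], [40, [1, 0, 185], 0], [40, [1, 0, 194], 0], [40, [1, 0, 194], 0], [40, [1, 0, 194], 0]], newtons=40)

```text
time_s: 2.2
position: [601.3, -283.6, 47.0]
orientation: [2.572, 1.799, 0.002]
contact_force: [0.0, -0.5, -0.2]
width: 40.1
grasp_force: 0.0
```

Request:
play_rows(commands=[[0, [0, 0, 0], 0], [0, [0, 0, 0], 0], [0, [0, 0, 0], 0], [0, [0, 0, 0], 0], [0, [0, 0, 0], 0], [0, [0, 0, 0], 0]], newtons=40)

```text
time_s: 2.95
position: [600.8, -283.5, 46.2]
orientation: [2.573, 1.8, 0.001]
contact_force: [0.1, -1.2, 4.9]
width: 11.6
grasp_force: 45.0
```

Grasp is good: width 11.6 mm, 45 N. I'll lift, and measure the pump from the w0 picture.

Request:
play_rows(commands=[[0, [0, 0, -30], 0], [0, [0, 0, -80], 0], [0, [0, 0, -140], 0], [0, [0, 0, -194], 0], [0, [0, 0, -194], 0], [0, [0, 0, -194], 0]])

```text
time_s: 3.7
position: [600.0, -282.8, 237.6]
orientation: [-2.572, -1.8, 0.001]
contact_force: [0.3, 0.5, -1.9]
width: 11.4
grasp_force: 44.2
```

```bash
python3 - <<'E'
from h import *
p,d,c=load('w0'); P=cloud(d,c)
g=p.mean(-1)
# strip rect
m=(d>0)&(P[...,2]>19)&(P[...,2]<30)&(P[...,0]>560)&(P[...,0]<680)&(P[...,1]>-75)&(P[...,1]<120)
q=P[m]; print('bed z',np.median(q[:,2]))
w=m&(g>130); mm=cv2.morphologyEx(w.astype(np.uint8),cv2.MORPH_CLOSE,np.ones((9,9)))
cs,_=cv2.findContours(mm,cv2.RETR_EXTERNAL,cv2.CHAIN_APPROX_NONE);k=max(cs,key=cv2.contourArea)
print('strip',[np.round(ray(c,*pt,24)[:2],1) for pt in cv2.boxPoints(cv2.minAreaRect(k))], cv2.minAreaRect(k))
dark=((mm>0)&(g<110)).astype(np.uint8)
n,l,st,ce=cv2.connectedComponentsWithStats(dark)
for i in range(1,n):
    if st[i,4]>8:
        ys,xs=np.where(l==i); r=cv2.minAreaRect(np.array([ray(c,x,y,24)[:2] for x,y in zip(xs,ys)],np.float32)); print(st[i,4],ce[i].round(1),ray(c,*ce[i],24)[:2].round(1),np.round(r[1],1),round(r[2],1))
# bed whole
m=(d>0)&(P[...,2]>19)&(P[...,2]<30)&(P[...,0]>400)&(P[...,0]<700)&(P[...,1]>-120)&(P[...,1]<150)
mm=cv2.morphologyEx(m.astype(np.uint8),cv2.MORPH_OPEN,np.ones((5,5)))
cs,_=cv2.findContours(mm,cv2.RETR_EXTERNAL,cv2.CHAIN_APPROX_NONE);k=max(cs,key=cv2.contourArea)
r=cv2.minAreaRect(k);print('bed',r[1],[np.round(ray(c,*pt,24)[:2],1) for pt in cv2.boxPoints(r)])
im=cv2.imread('pics/w0.png')[30:290,190:450]
cv2.imwrite('pics/c2.png',cv2.resize(cv2.convertScaleAbs(im,alpha=1.6),(600,600),interpolation=2))
E
```

```text
bed z 26.311099143868887
strip [array([598.7,  91.9]), array([628.5,  93. ]), array([649.4, -58.7]), array([615.4, -60.1])] ((415.56866455078125, 180.9974365234375), (153.32972717285156, 32.38973617553711), 87.85240936279297)
118 [415.1 124.3] [617.3  74.8] [27.2  3.8] 7.8
60 [404.2 134.5] [607.8  65.7] [ 4.6 13.5] 90.0
28 [407.5 147.4] [611.9  53.8] [11.6  2.4] 12.4
26 [408.4 158. ] [613.6  43.9] [11.6  2.1] 9.4
25 [408.8 168.6] [614.8  33.7] [10.7  1.9] 8.2
103 [417.  177.8] [623.6  24.8] [27.5  3.5] 7.7
24 [410.2 188.8] [617.7  13.8] [10.  2.] 9.7
24 [410.2 198.9] [618.6   3.7] [10.9  2. ] 0.0
26 [410.6 208.5] [619.8  -6.2] [11.1  2.2] 6.6
24 [411.5 218.1] [621.5 -16.2] [11.2  2. ] 8.5
95 [419.4 226.4] [630.3 -25.1] [27.6  4.1] 8.1
26 [411.9 236.7] [623.6 -36.1] [11.4  2.2] 0.0
22 [413.  245.9] [625.6 -46.3] [10.5  2.1] 8.8
bed (230.81263732910156, 208.6908416748047) [array([437.7, 129.7]), array([620.1, 151.5]), array([672.9, -63.3]), array([452. , -95.9])]
```

View pics/c2.png

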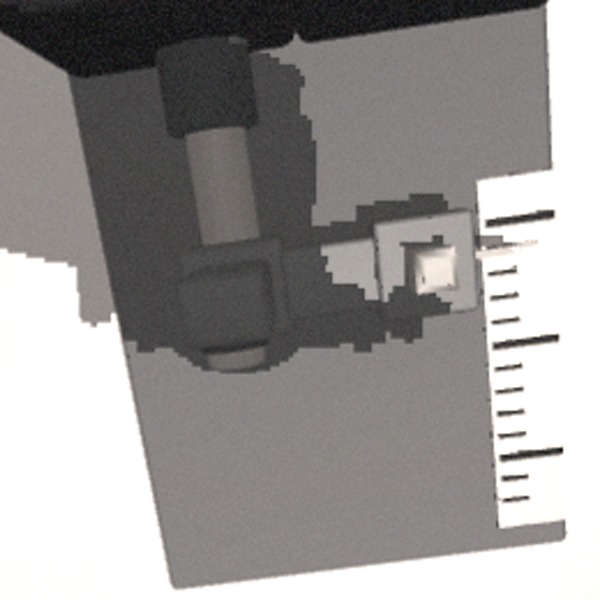

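The crop shows the post at (437,268), the lug at (235,310) and the pointer near the 10 mm line. The long lines give a pump yaw of −82.6°. I'll carry the pusher to the pump at height.

Request:
play_rows(commands=[[0, [40, -20, 0], -0.18], [0, [90, -40, 0], -0.36], [0, [140, -65, 0], -0.54], [0, [190, -90, 0], -0.72], [0, [240, -110, 0], -0.9], [0, [290, -130, 0], -1.08], [0, [316, -142, 0], -1.26], [0, [316, -142, 0], -1.44], [0, [316, -142, 0], -1.62], [0, [316, -142, 0], -1.8]])

```text
time_s: 4.95
position: [573.5, 62.8, 235.2]
orientation: [-0.179, -3.129, 0.0]
contact_force: [-0.3, 0.3, -1.2]
width: 11.7
grasp_force: 44.1
```

Request:
play_rows(commands=[[0, [0, 0, 0], -0.18], [0, [0, 0, 0], -0.25], [0, [0, 0, 0], -0.25], [0, [0, 0, 0], -0.25], [0, [0, 0, 0], -0.25]])

```text
time_s: 5.58
position: [575.0, 62.5, 238.5]
orientation: [0.202, -3.134, -0.0]
contact_force: [-0.4, -0.8, -0.6]
width: 11.9
grasp_force: 44.1
```

```bash
python3 - <<'E'
from h import *
from scipy.spatial.transform import Rotation as Ro
o=bot.observe();R=Ro.from_rotvec(o['orientation']).as_matrix();print(o['position'],R[:,:2].round(3).tolist(),o['joint_pos'].round(2))
p,d,c=load('w0');P=cloud(d,c)
u,v=379,146
print('post z',P[v-4:v+5:2,u-8:u+9:2,2].round(0))
for nm,(a,b) in {'boss':(362,135),'lugtop':(288,160),'btn':(292,185)}.items(): print(nm,np.median(P[b-1:b+2,a-1:a+2],(0,1)).round(1))
# held pusher in scene & side & wrist
p,d,c=snap('wrist','w2'); P=cloud(d,c)
for n in('scene','side'):
    p,d,c=snap(n,n+'1'); P=cloud(d,c)
    m=(d>0)&(np.hypot(P[...,0]-o['position'][0],P[...,1]-o['position'][1])<45)
    for lo,hi in((188,220),(222,232)):
        q=P[m&(P[...,2]>lo)&(P[...,2]<hi)]; L=(q-o['position'])@R
        print(n,lo,len(q),'local min',L.min(0).round(1),'max',L.max(0).round(1)) if len(q) else 0
im=[cv2.imread(f'pics/{x}.png') for x in('scene1','side1','w2')]
uv=[proj(bot.get_calibration(n),o['position']-[0,0,20]) for n in('scene','side')]
t=[]
for i in range(2):
    x,y=map(int,uv[i]); t.append(cv2.resize(im[i][max(0,y-60):y+60,x-50:x+50],(250,300),interpolation=2))
t.append(cv2.resize(im[2],(300,300)))
cv2.imwrite('pics/c3.png',np.hstack(t))
E
```

```text
[574.96214711  62.46515441 238.50007371] [[-0.992, -0.128], [-0.128, 0.992], [0.001, 0.0]] [-0.01  0.19  0.25  1.63  0.   -0.14]
post z [[92. 93. 93. 94. 95. 94. 94. 93. 90.]
 [90. 94. 93. 95. 95. 95. 94. 93. 88.]
 [90. 93. 94. 95. 95. 93. 95. 93. 90.]
 [91. 94. 94. 95. 93. 94. 94. 95. 90.]
 [90. 94. 94. 95. 96. 95. 94. 95. 91.]]
boss [562.3  67.   70.3]
lugtop [504.9  52.  120.2]
btn [506.7  33.1 112.6]
scene 188 250 local min [-14.1 -20.3  18.6] max [19.5 13.6 45.2]
scene 222 129 local min [-22.3 -19.9   6.6] max [27.3  1.7 16.5]
side 188 179 local min [-14.  -18.4  18.5] max [19.4 13.3 44.1]
side 222 107 local min [-20.8 -17.1   6.6] max [27.1  2.2 16.3]
```

View pics/c3.png

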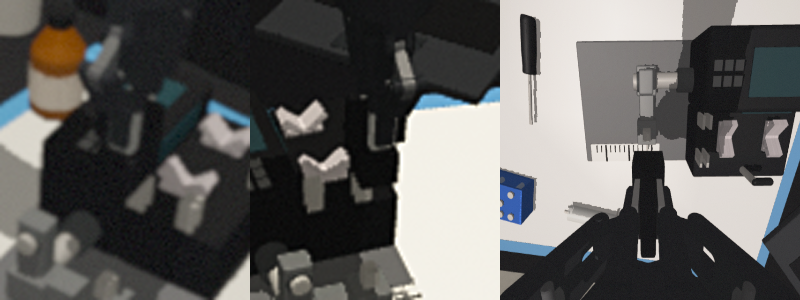

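The hanging pusher is visible with its hub below the jaws, and the post is near (648,125) in the right panel. I'll measure hub and post in the same wrist picture, so camera bias cancels.

```bash
python3 - <<'E'
from h import *
from scipy.spatial.transform import Rotation as Ro
o=bot.observe();R=Ro.from_rotvec(o['orientation']).as_matrix();T=o['position']
p,d,c=load('w2');P=cloud(d,c);L=(P-T)@R
near=(d>0)&(abs(L[...,0])<40)&(abs(L[...,1])<35)
for lo,hi in((-30,-18),(-18,-5),(-5,10),(15,22),(22,30),(30,38),(38,44)):
    q=L[near&(L[...,2]>lo)&(L[...,2]<hi)]
    if len(q)>10: print(lo,len(q),np.percentile(q,[1,50,99],axis=0).round(1).tolist())
v,u=np.where(near&(L[...,2]>0)&(L[...,2]<46)); print('px',u.min(),u.max(),v.min(),v.max())
for f in('w0','w2'):
    p,d,c=load(f);P=cloud(d,c)
    m=(d>0)&(P[...,2]>88)&(P[...,2]<99)&(np.hypot(P[...,0]-575,P[...,1]-64)<22)
    q=P[m]; print('post',f,len(q)); 
    if len(q)>5: print(q.mean(0).round(1),cv2.minAreaRect(q[:,:2].astype(np.float32)))
    # grip lug top
    m=(d>0)&(P[...,2]>114)&(P[...,2]<126)&(np.hypot(P[...,0]-505,P[...,1]-52)<30)
    q=P[m];print('lug',len(q),q.mean(0).round(1),cv2.minAreaRect(q[:,:2].astype(np.float32)))
    m=(d>0)&(P[...,2]>66)&(P[...,2]<74)&(np.hypot(P[...,0]-575,P[...,1]-64)<30)
    q=P[m];print('boss',len(q),cv2.minAreaRect(q[:,:2].astype(np.float32)))
x=cv2.imread('pics/w2.png')[60:460,400:640];cv2.imwrite('pics/c4.png',cv2.convertScaleAbs(cv2.resize(x,(360,600),interpolation=2),alpha=1.8))
E
```

```text
-30 2189 [[-17.7, -19.3, -30.0], [10.8, -0.7, -27.3], [27.4, 17.5, -18.2]]
-18 1425 [[6.4, -19.9, -17.9], [10.9, -1.1, -11.8], [27.4, 18.1, -5.2]]
-5 846 [[6.5, -19.4, -4.9], [11.3, -1.1, -0.2], [27.4, 17.5, 9.4]]
15 242 [[6.1, -16.8, 15.1], [18.0, 6.2, 18.0], [18.5, 15.1, 21.9]]
22 228 [[17.5, -16.6, 22.1], [18.0, -7.8, 25.9], [18.5, 15.0, 29.9]]
30 234 [[17.5, -16.6, 30.1], [18.0, 1.7, 34.2], [18.6, 14.8, 37.9]]
38 229 [[17.6, -16.5, 38.0], [18.0, -1.2, 40.9], [18.5, 14.8, 43.9]]
px 273 358 242 301
post w0 337
[572.3  58.9  92.4] ((572.8951416015625, 58.6208381652832), (14.171141624450684, 14.0029878616333), 7.772978782653809)
lug 1248 [504.   49.2 119.6] ((503.8479919433594, 47.640289306640625), (28.13075065612793, 24.910991668701172), 8.145113945007324)
boss 1679 ((568.6139526367188, 58.003814697265625), (45.01226806640625, 36.099403381347656), 7.798850059509277)
post w2 287
[572.5  58.3  92.2] ((573.2625732421875, 58.31786346435547), (14.150647163391113, 13.36190414428711), 7.421494007110596)
lug 1341 [503.6  48.6 119.7] ((504.07513427734375, 47.36883544921875), (27.385025024414062, 24.567907333374023), 7.7898054122924805)
boss 1391 ((568.6058959960938, 57.554039001464844), (44.763057708740234, 35.2901725769043), 8.142531394958496)
```

View pics/c4.png

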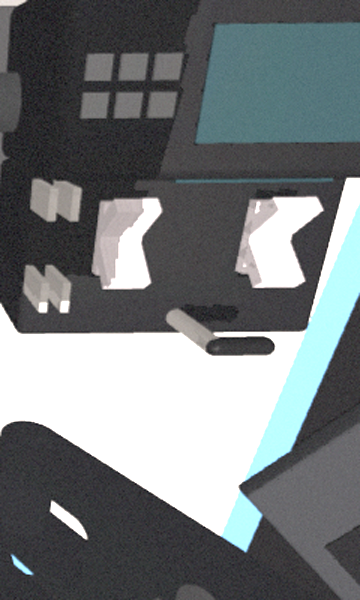

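That crop missed the jaws, since the panel was rescaled, but the numbers are clear. The hub centre is at tool (+2, −0.8) and the post at (573.0, 58.4). I'll cross-check the post in the fixed cameras and the scale in w2.

```bash
python3 - <<'E'
from h import *
from scipy.spatial.transform import Rotation as Ro
o=bot.observe();R=Ro.from_rotvec(o['orientation']).as_matrix();T=o['position']
for f in('scene0','side0','scene1','side1','w0','w2'):
    p,d,c=load(f);P=cloud(d,c);D=np.hypot(P[...,0]-574,P[...,1]-60)
    pr=lambda q:' '.join(str(np.round(x,1)) for x in (cv2.minAreaRect(q[:,:2].astype(np.float32))[:2] if len(q)>5 else ()))
    q=P[(d>0)&(P[...,2]>84)&(P[...,2]<99)&(D<20)]; b=P[(d>0)&(P[...,2]>66)&(P[...,2]<75)&(D<32)]
    bed=P[(d>0)&(P[...,2]>15)&(P[...,2]<35)&(np.hypot(P[...,0]-530,P[...,1]+30)<30)]
    print(f,'post',len(q),pr(q),'|boss',pr(b),'|bedz',np.median(bed[:,2]).round(1) if len(bed) else None)
# scale in w2 & side0
for f in('w0','w2','side0','scene0'):
    p,d,c=load(f);P=cloud(d,c);g=p.mean(-1)
    m=(d>0)&(P[...,2]>16)&(P[...,2]<34)&(P[...,0]>585)&(P[...,0]<660)&(P[...,1]>-75)&(P[...,1]<110)
    mm=cv2.morphologyEx((m&(g>120)).astype(np.uint8),cv2.MORPH_CLOSE,np.ones((9,9)))
    n,l,st,ce=cv2.connectedComponentsWithStats(((mm>0)&(g<110)&m).astype(np.uint8))
    big=sorted(range(1,n),key=lambda i:-st[i,4])[:4]
    print(f,[(st[i,4],P[l==i].mean(0).round(1).tolist()) for i in big])
E
```

```text
scene0 post 48 [572.8  57. ] [13.8 15.3] |boss [567.8  56.3] [46.1 37.1] |bedz 24.7
side0 post 48 [572.4  58. ] [14.6 14.3] |boss [566.4  57.9] [47.  37.7] |bedz 26.7
scene1 post 47 [573.4  55.9] [13.2 13.6] |boss [567.4  55.4] [47.7 36.5] |bedz 24.7
side1 post 45 [572.5  58.2] [14.8 15.7] |boss [566.5  58.1] [47.4 36. ] |bedz 26.8
w0 post 352 [572.9  58.6] [14.2 14. ] |boss [566.9  57.8] [48.5 36.1] |bedz 26.2
w2 post 302 [573.2  58.3] [14.2 13.4] |boss [566.8  57.3] [48.3 35.3] |bedz 26.1
w0 [(np.int32(118), [616.5, 74.9, 27.1]), (np.int32(102), [622.8, 25.3, 27.1]), (np.int32(95), [629.5, -24.3, 26.8]), (np.int32(61), [643.2, -61.4, 26.1])]
w2 [(np.int32(74), [630.1, -23.9, 27.0]), (np.int32(66), [623.6, 25.5, 26.9]), (np.int32(33), [608.0, 73.7, 27.2]), (np.int32(17), [623.9, -45.0, 27.1])]
side0 [(np.int32(7), [633.0, -22.5, 27.6]), (np.int32(7), [641.6, -58.9, 26.1]), (np.int32(4), [621.6, 100.8, 27.8]), (np.int32(3), [608.5, 66.2, 27.6])]
scene0 []
```

All cameras agree on the post at about (573, 58). The hub is about 2.6 mm too far in world y. I'll correct that and descend to just above the post.

Request:
play_rows(commands=[[0, [0, -3, 30], 0], [0, [0, -3, 60], 0], [0, [0, -3, 80], 0], [0, [0, -3, 88], 0], [0, [0, -3, 88], 0], [0, [0, -3, 88], 0], [0, [0, -3, 88], 0]])

```text
time_s: 6.6
position: [576.5, 59.5, 152.7]
orientation: [-0.203, 3.133, -0.0]
contact_force: [-0.1, 1.0, -1.4]
width: 11.4
grasp_force: 44.1
```

```bash
cat > m.py <<'E'
from h import *
from scipy.spatial.transform import Rotation as Ro
def run(k):
    o=bot.observe();R=Ro.from_rotvec(o['orientation']).as_matrix();T=o['position'];print(T.round(1),o['orientation'].round(3),o['contact_force'].round(1))
    for n in('wrist','scene','side'):
        p,d,c=snap(n,n+k);P=cloud(d,c);L=(P-T)@R
        near=(d>0)&(abs(L[...,0]-2)<26)&(abs(L[...,1])<24)
        q=L[near&(L[...,2]>24)&(L[...,2]<42)]
        if len(q)>9: print(n,'hub',len(q),np.percentile(q,[2,98],axis=0).round(1).tolist())
        q=P[(d>0)&(P[...,2]>66)&(P[...,2]<75)&(np.hypot(P[...,0]-574,P[...,1]-60)<32)]
        if len(q)>9: r=cv2.minAreaRect(q[:,:2].astype(np.float32));print(n,'boss',np.round(r[0],1),((np.array([*r[0],80])-T)@R).round(1),np.round(r[1],1))
        q=L[near&(L[...,2]>54)&(L[...,2]<66)]
        if len(q)>9: print(n,'post',len(q),np.percentile(q,[2,98],axis=0).round(1).tolist())
E
python3 - <<'E'
from m import *
run('3')
a=cv2.imread('pics/wrist3.png');T=bot.observe()['position']
x,y=map(int,proj(bot.get_calibration('scene'),T-[0,0,40])); s=cv2.resize(cv2.imread('pics/scene3.png')[y-50:y+50,x-50:x+50],(390,390),interpolation=2)
x,y=map(int,proj(bot.get_calibration('side'),T-[0,0,40])); t=cv2.resize(cv2.imread('pics/side3.png')[y-50:y+50,x-50:x+50],(390,390),interpolation=2)
cv2.imwrite('pics/c5.png',cv2.convertScaleAbs(np.hstack([s,t]),alpha=1.6))
E
```

```text
[576.5  59.5 152.7] [-0.203  3.133 -0.   ] [-0.1  1.  -1.4]
wrist hub 568 [[17.2, -16.5, 24.4], [18.1, 14.6, 41.5]]
wrist boss [557.8  56.6] [19.2 -0.4 72.7] [30.1 35.8]
wrist post 14 [[10.3, -7.1, 64.7], [10.8, 6.1, 65.9]]
scene hub 136 [[-13.3, -19.5, 24.6], [18.4, 9.6, 41.6]]
scene boss [568.   55.2] [ 9.2 -3.1 72.7] [46.9 36.5]
scene post 20 [[-2.3, -9.4, 60.0], [10.0, -3.4, 65.7]]
side hub 106 [[-11.8, -17.2, 24.7], [19.7, 12.1, 41.6]]
side boss [566.5  57.4] [10.4 -0.8 72.7] [47.  37.1]
side post 25 [[-1.8, -6.8, 56.5], [11.7, 1.2, 65.8]]
```

View pics/c5.png

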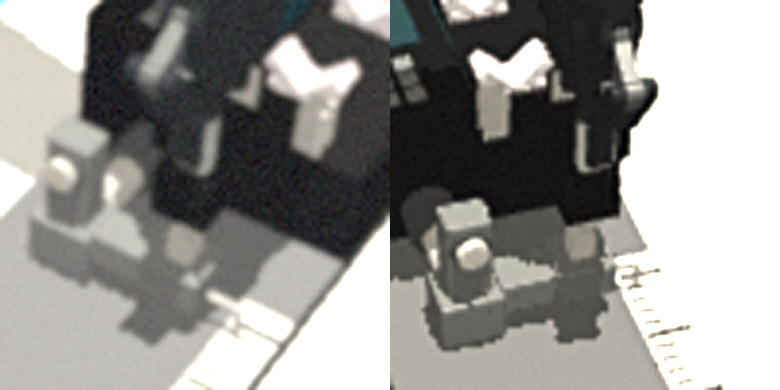

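Post and hub are within about 1 mm of each other in all views. In the crop the hub hangs directly over the post, at (180,245) on the left and (580,243) on the right. I'll shift by (+1.2, +0.6) and lower gently.

Request:
play_rows(commands=[[0, [1.2, 0.6, 3], 0], [0, [1.2, 0.6, 7], 0], [0, [1.2, 0.6, 11], 0], [0, [1.2, 0.6, 15], 0], [0, [1.2, 0.6, 19], 0], [0, [1.2, 0.6, 22], 0], [0, [1.2, 0.6, 22], 0], [0, [1.2, 0.6, 22], 0]])

```text
time_s: 7.75
position: [574.5, 59.9, 129.5]
orientation: [-0.203, 3.135, -0.0]
contact_force: [0.4, -0.3, -1.6]
width: 11.5
grasp_force: 44.1
```

Request:
play_rows(commands=[[0, [0, 0, 4], 0], [0, [0, 0, 8], 0], [0, [0, 0, 11], 0], [0, [0, 0, 13], 0], [0, [0, 0, 13], 0]])

```text
time_s: 8.38
position: [574.2, 59.9, 116.0]
orientation: [0.203, -3.135, -0.0]
contact_force: [-0.5, -0.0, -0.8]
width: 11.7
grasp_force: 44.1
```

Request:
play_rows(commands=[[0, [0, 0, 1], 0], [0, [0, 0, 2], 0], [0, [0, 0, 3], 0], [0, [0, 0, 4], 0], [0, [0, 0, 4], 0]])

```text
time_s: 9.0
position: [574.6, 60.0, 114.1]
orientation: [-0.203, 3.134, -0.0]
contact_force: [-2.9, -0.0, 5.8]
width: 11.5
grasp_force: 45.2
```

Contact is at TCP z 114, exactly the predicted fitted height. I'll press slightly, release and raise, then check.

Request:
play_rows(commands=[[0, [0, 0, 1], 0], [0, [0, 0, 1], 0], [34, [0, 0, 0], 0], [34, [0, 0, 0], 0], [34, [0, 0, 0], 0], [34, [0, 0, -20], 0], [34, [0, 0, -60], 0], [34, [0, 0, -110], 0], [34, [0, 0, -110], 0], [34, [0, 0, -110], 0]])

```text
time_s: 10.25
position: [574.5, 59.9, 221.8]
orientation: [0.203, -3.135, -0.0]
contact_force: [-0.3, -0.0, -0.4]
width: 33.4
grasp_force: 0.0
```

```bash
python3 - <<'E'
from m import *
o=bot.observe();print(o['position'],o['contact_force'])
for n in('wrist','scene','side'):
    p,d,c=snap(n,n+'4');P=cloud(d,c);D=np.hypot(P[...,0]-573,P[...,1]-58)
    q=P[(d>0)&(P[...,2]>138)&(P[...,2]<152)&(D<32)]
    if len(q)>9: print(n,'platetop',len(q),np.percentile(q[:,2],[10,50,90]).round(1),cv2.minAreaRect(q[:,:2].astype(np.float32)))
    q=P[(d>0)&(P[...,2]>96)&(P[...,2]<107)&(D<32)]
    if len(q)>9: print(n,'hubtop',np.percentile(q[:,2],[10,50,90]).round(1),cv2.minAreaRect(q[:,:2].astype(np.float32)))
    q=P[(d>0)&(P[...,2]>114)&(P[...,2]<126)&(np.hypot(P[...,0]-504,P[...,1]-49)<28)]
    if len(q)>9: print(n,'lug',len(q),q.mean(0).round(1),cv2.minAreaRect(q[:,:2].astype(np.float32)))
    q=P[(d>0)&(P[...,2]>90)&(P[...,2]<110)&(np.hypot(P[...,0]-504,P[...,1]-40)<30)]
    if len(q)>9:
        X=(q-[504,47.5,0])@np.array([.129,-.9916,0]);print(n,'btn x',np.percentile(X,[2,98]).round(1))
cv2.imwrite('pics/c6.png',cv2.convertScaleAbs(np.hstack([cv2.resize(cv2.imread('pics/wrist4.png'),(400,300)),cv2.resize(cv2.imread('pics/side4.png')[150:300,250:450],(400,300),interpolation=2)]),alpha=1.5))
E
```

```text
[574.45112927  59.92762571 221.84752181] [-0.31746959 -0.04012772 -0.38082726]
wrist platetop 1406 [144.7 145.9 146.8] ((572.38720703125, 58.7617073059082), (49.42710494995117, 11.934568405151367), 7.684273719787598)
wrist hubtop [101.  102.  102.9] ((568.40576171875, 58.427513122558594), (40.8061408996582, 31.490827560424805), 6.545173645019531)
wrist lug 1530 [503.9  48.7 119.7] ((504.3590087890625, 47.617977142333984), (27.84902000427246, 24.92991828918457), 8.987326622009277)
wrist btn x [10.1 18.1]
scene platetop 151 [139.7 143.8 145.5] ((572.8119506835938, 57.246978759765625), (49.12731170654297, 14.020523071289062), 7.169281005859375)
scene hubtop [ 98.5 101.1 105.4] ((575.8384399414062, 48.219303131103516), (48.92330551147461, 19.00037956237793), 15.903014183044434)
scene lug 112 [504.5  45.9 118. ] ((503.20880126953125, 48.274288177490234), (28.187829971313477, 24.680328369140625), 9.128625869750977)
scene btn x [-6.5 20.3]
side platetop 143 [140.  145.5 147.5] ((571.1680297851562, 59.881839752197266), (49.84882354736328, 15.474832534790039), 9.085428237915039)
side hubtop [ 97.8 102.5 105.9] ((571.7059326171875, 49.52030944824219), (48.04542922973633, 16.088579177856445), 4.009357929229736)
side lug 116 [502.3  46.5 119.4] ((502.40496826171875, 47.285369873046875), (27.987770080566406, 27.590909957885742), 7.5645432472229)
side btn x [-7.8 18. ]
```

View pics/c6.png

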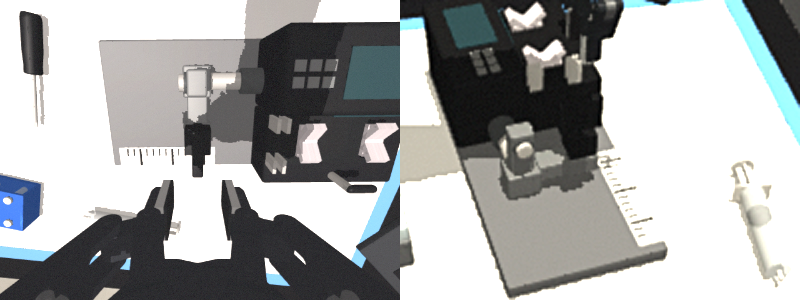

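The pusher is seated: plate top reads 146 against foot 70 + 76. It is square too, at 7.7° against the pump's 7.4°. In the side panel the lug is at (520,150) with its button toward the viewer. I'll move over the lug and lower with the jaws at 55 mm.

Request:
play_rows(commands=[[55, [35, -2, 0], 0], [55, [71, -4, 0], 0], [55, [71, -4, 0], 0], [55, [71, -4, 40], 0], [55, [71, -4, 80], 0], [55, [71, -4, 105], 0], [55, [71, -4, 122], 0], [55, [71, -4, 131], 0], [55, [71, -4, 131], 0], [55, [71, -4, 131], 0]], newtons=30)

```text
time_s: 11.65
position: [505.6, 46.8, 92.6]
orientation: [-0.203, 3.133, -0.0]
contact_force: [0.2, 0.3, 0.3]
width: 54.6
grasp_force: 0.0
```

Request:
play_rows(commands=[[36, [0, 0, 0], 0], [36, [0, 0, 0], 0], [36, [0, 0, 0], 0], [36, [0, 0, 0], 0]])

```text
time_s: 12.15
position: [504.5, 46.8, 91.4]
orientation: [-0.203, 3.135, -0.0]
contact_force: [0.0, -0.3, -0.6]
width: 36.5
grasp_force: 0.0
```

Request:
play_rows(commands=[[20, [0, 0, 0], 0], [20, [0, 0, 0], 0], [20, [0, 0, 0], 0], [20, [0, 0, 0], 0]])

```text
time_s: 12.65
position: [504.6, 46.6, 91.9]
orientation: [-0.203, 3.135, -0.001]
contact_force: [-2.2, -0.8, 6.0]
width: 25.6
grasp_force: 32.1
```

The width of 25.6 mm means the button is fully in. Drawing out along tool −y.

Request:
play_rows(commands=[[20, [0, -5, 0], 0], [20, [0, -14, 0], 0], [20, [0, -24, 0], 0], [20, [0, -34, 0], 0], [20, [0, -44, 0], 0], [20, [0, -54, 0], 0], [20, [0, -64, 0], 0], [20, [0, -74, 0], 0], [20, [0, -82, 0], 0], [20, [0, -82, 0], 0]])

```text
time_s: 13.9
position: [516.0, -35.7, 91.9]
orientation: [-0.201, 3.133, -0.003]
contact_force: [-0.3, -1.1, 3.7]
width: 25.7
grasp_force: 31.5
```

```bash
python3 - <<'E'
from m import *
o=bot.observe();print(o['position'],o['contact_force'],o['width'])
px=np.array([.130,-.9915,0])
for n in('wrist','side','scene'):
    p,d,c=snap(n,n+'5');P=cloud(d,c)
    q=P[(d>0)&(P[...,2]>138)&(P[...,2]<152)&(np.hypot(P[...,0]-584,P[...,1]+25)<40)]
    if len(q)>9: print(n,'plate',len(q),np.median(q[:,2]).round(1),cv2.minAreaRect(q[:,:2].astype(np.float32)))
im=[]
for n in('wrist','side','scene'):
    c=bot.get_calibration(n);x,y=map(int,proj(c,[626,-15,24])); print(n,x,y); s=cv2.imread(f'pics/{n}5.png'); h=50 if n=='wrist' else 30
    y0=min(max(y-h,0),480-2*h);x0=min(max(x-h,0),640-2*h);print(x0,y0); im.append(cv2.resize(s[y0:y0+2*h,x0:x0+2*h],(400 if n=='wrist' else 200,)*2,interpolation=2))
cv2.imwrite('pics/c7.png',np.hstack([im[0],np.vstack(im[1:])]))
E
```

```text
[516.01433274 -35.71703483  91.92711337] [-0.33937912 -1.12772389  3.67527483] 25.670436072531217
side plate 160 145.6 ((582.7017211914062, -24.051761627197266), (49.08782196044922, 15.805609703063965), 10.585671424865723)
scene plate 162 144.4 ((584.2315673828125, -27.077444076538086), (50.02418518066406, 11.87473201751709), 7.485933303833008)
wrist 325 402
275 352
side 368 258
338 228
scene 367 268
337 238
```

View pics/c7.png

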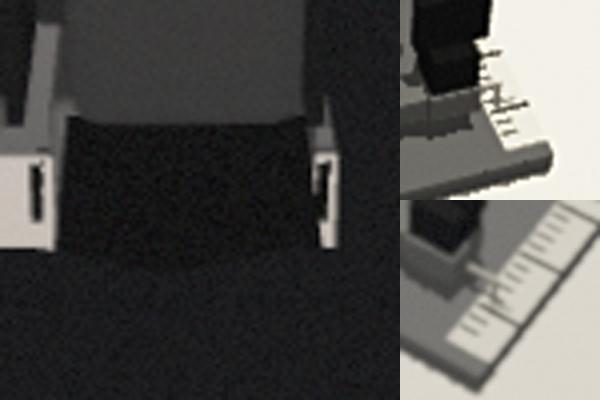

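The scene panel shows the pointer about half a step short of the long line, at (495,285) against (505,315). My viewing budget is now used up, so I'll read the pointer numerically. I'll rectify the scale strip and compare it with the picture from before the draw.

```bash
cat > s.py <<'E'
from h import *
px=np.array([.130,-.9915,0]);py=np.array([.9915,.130,0])
def rect(f,z,ox=0,oy=0):
    p,d,c=load(f);g=p.mean(-1).astype(np.float32)
    xs=np.arange(-10,125,.5);ys=np.arange(-16,16,1.)
    O=np.array([616.5,74.9,z])+ox*px+oy*py
    W=O+xs[None,:,None]*px+ys[:,None,None]*py
    C=W@np.array(c['R']).T+np.array(c['t'])
    return xs,ys,cv2.remap(g,(C[...,0]/C[...,2]*c['fx']+c['cx']).astype(np.float32),(C[...,1]/C[...,2]*c['fy']+c['cy']).astype(np.float32),1)
E
python3 - <<'E'
from s import *
for b,a,z in(('scene0','scene5',25),('side0','side5',26.5)):
    xs,ys,A=rect(b,z);_,_,B=rect(a,z)
    for nm,I in((b,A),(a,B)):
        r=I[(ys>4)&(ys<11)].mean(0); print(nm,'long-line dark x:',[float(x) for x in xs[1:-1][(r[1:-1]<r[:-2])&(r[1:-1]<=r[2:])&(r[1:-1]<150)]])
    print('rows: y -8..-3, -2..2 ; step 1mm from x=80 after | from -10 before')
    for lo,hi in((-14,-8),(-8,-3),(-2,2),(5,11)):
        print(lo,'after80',B[(ys>=lo)&(ys<=hi)].mean(0)[180::2].astype(int).tolist())
        print(lo,'before80',A[(ys>=lo)&(ys<=hi)].mean(0)[180::2].astype(int).tolist())
        print(lo,'before-10',A[(ys>=lo)&(ys<=hi)].mean(0)[0:80:2].astype(int).tolist())
E
```

```text
scene0 long-line dark x: [0.0, 49.5, 99.5]
scene5 long-line dark x: [0.0, 49.5, 99.5]
rows: y -8..-3, -2..2 ; step 1mm from x=80 after | from -10 before
-14 after80 [152, 151, 154, 157, 160, 159, 156, 151, 142, 134, 131, 137, 150, 163, 174, 178, 177, 169, 156, 145, 144, 154, 170, 184, 194, 197, 194, 186, 175, 166, 163, 169, 180, 190, 197, 199, 195, 186, 176, 167, 166, 172, 184, 194, 201]
-14 before80 [170, 175, 185, 193, 199, 199, 195, 188, 178, 170, 166, 171, 180, 190, 195, 194, 188, 176, 159, 146, 144, 154, 169, 184, 194, 197, 195, 187, 175, 166, 164, 169, 180, 190, 196, 199, 195, 186, 176, 167, 166, 172, 183, 193, 200]
-14 before-10 [202, 200, 197, 193, 187, 179, 169, 158, 146, 135, 129, 129, 133, 137, 138, 136, 134, 132, 134, 140, 152, 167, 181, 192, 198, 199, 196, 191, 184, 178, 176, 180, 187, 194, 199, 199, 195, 188, 179, 172]
-8 after80 [170, 175, 185, 194, 199, 199, 195, 186, 173, 157, 144, 137, 138, 145, 153, 159, 159, 152, 140, 128, 129, 141, 161, 179, 192, 197, 196, 190, 179, 170, 168, 173, 183, 193, 200, 201, 196, 188, 178, 170, 168, 174, 185, 196, 202]
-8 before80 [168, 
[... 4033 characters left out ...]
, 230, 230, 232]
5 after80 [234, 234, 234, 234, 234, 233, 232, 230, 225, 220, 216, 220, 227, 230, 221, 187, 144, 106, 99, 127, 168, 208, 226, 236, 237, 236, 235, 234, 233, 233, 233, 233, 233, 233, 233, 233, 233, 233, 233, 233, 233, 233, 233, 233, 234]
5 before80 [233, 233, 233, 233, 233, 233, 233, 233, 234, 235, 236, 238, 239, 236, 223, 188, 144, 107, 99, 126, 167, 207, 225, 235, 237, 236, 235, 234, 233, 233, 233, 232, 232, 232, 232, 233, 233, 233, 233, 233, 233, 233, 233, 233, 234]
5 before-10 [238, 239, 237, 234, 220, 188, 153, 121, 117, 144, 180, 211, 223, 223, 223, 219, 216, 216, 220, 226, 230, 233, 233, 233, 233, 233, 233, 233, 233, 233, 233, 233, 233, 233, 233, 233, 233, 233, 233, 233]
```

```bash
cat >> s.py <<'E'
def shift(b,a,z,lo=-3,hi=3):
    xs,ys,A=rect(b,z);_,_,B=rect(a,z); k=(ys>=lo)&(ys<=hi)
    D=np.log(B[k].mean(0)/A[k].mean(0)); f=lambda s:np.interp(xs0+s,xs,D)
    xs0=np.arange(2,18,.25); S=np.arange(75,97,.25)
    one=f(0); c=[np.corrcoef(one,-f(s))[0,1] for s in S]
    i=int(np.argmax(c)); w0=np.clip(one,0,None);q=np.clip(-f(S[i]),0,None)
    return S[i],round(c[i],3),'centroids',round((xs0*w0).sum()/w0.sum(),1),round(((xs0+S[i])*q).sum()/q.sum(),1)
E
python3 - <<'E'
from s import *
for lo,hi in((-14,-8),(-8,-3),(-2,3)):
    print(lo,hi,'scene',shift('scene4','scene5',25,lo,hi),shift('scene0','scene5',25,lo,hi),'side',shift('side4','side5',26.5,lo,hi),shift('side0','side5',26.5,lo,hi))
# plate-face displacement: common cloud of plate front (+x) face & top via ICP-like centroid of depth band
for n in('scene','side'):
    r=[]
    for f,cx in(('4',(572.5,58.5)),('5',(583.5,-25))):
        p,d,c=load(n+f);P=cloud(d,c);L=(P-[*cx,0])
        X=L@px;Y=L@py
        m=(d>0)&(abs(Y)<20)&(abs(X)<22)
        r.append([np.median(X[m&(P[...,2]>118)&(P[...,2]<138)]).round(2),np.median(X[m&(P[...,2]>74)&(P[...,2]<96)&(abs(Y)<13)]).round(2)])
    r=np.array(r);base=np.dot(np.array([583.5-572.5,-25-58.5,0]),px);print(n,base+r[1]-r[0])
E
```

```text
-14 -8 scene (np.float64(84.25), np.float64(0.967), 'centroids', np.float64(6.0), np.float64(90.6)) (np.float64(84.25), np.float64(0.972), 'centroids', np.float64(6.0), np.float64(90.6)) side (np.float64(83.75), np.float64(0.649), 'centroids', np.float64(nan), np.float64(90.8)) (np.float64(83.75), np.float64(0.649), 'centroids', np.float64(nan), np.float64(90.9))
-8 -3 scene (np.float64(86.25), np.float64(0.977), 'centroids', np.float64(7.1), np.float64(93.3)) (np.float64(86.25), np.float64(0.975), 'centroids', np.float64(7.1), np.float64(93.4)) side (np.float64(85.25), np.float64(0.877), 'centroids', np.float64(nan), np.float64(91.4)) (np.float64(85.25), np.float64(0.882), 'centroids', np.float64(nan), np.float64(91.4))
-2 3 scene (np.float64(85.25), np.float64(0.987), 'centroids', np.float64(7.9), np.float64(93.4)) (np.float64(85.25), np.float64(0.99), 'centroids', np.float64(7.9), np.float64(93.3)) side (np.float64(84.75), np.float64(0.973), 'centroids', np.float64(nan), np.float64(92.0)) (np.float64(84.75), np.float64(0.972), 'centroids', np.float64(nan), np.float64(92.0))
scene [84.26025 84.21025]
side [84.34025 84.30025]s.py:16: RuntimeWarning: invalid value encountered in scalar divide
  return S[i],round(c[i],3),'centroids',round((xs0*w0).sum()/w0.sum(),1),round(((xs0+S[i])*q).sum()/q.sum(),1)
```

The arm has moved about 84.5 mm, so the reading is about 94.5. I'll draw 5.5 mm further.

Request:
play_rows(commands=[[20, [0, -2, 0], 0], [20, [0, -4, 0], 0], [20, [0, -5.5, 0], 0], [20, [0, -5.5, 0], 0], [20, [0, -5.5, 0], 0], [20, [0, -5.5, 0], 0]])

```text
time_s: 14.8
position: [516.5, -39.6, 91.9]
orientation: [-0.203, 3.133, 0.0]
contact_force: [0.4, 2.0, 5.0]
width: 25.4
grasp_force: 32.5
```

```bash
python3 - <<'E'
from s import *
for n in('scene','side'): snap(n,n+'6')
for n in('scene','side'):
    r=[]
    for f,cx in(('4',(572.5,58.5)),('6',(584.2,-30.5))):
        p,d,c=load(n+f);P=cloud(d,c);L=(P-[*cx,0]);X=L@px;Y=L@py
        m=(d>0)&(abs(Y)<20)&(abs(X)<22)
        r.append([np.median(X[m&(P[...,2]>lo)&(P[...,2]<hi)&(abs(Y)<w)]) for lo,hi,w in((118,138,20),(74,96,13))])
    r=np.array(r);print(n,(np.dot([11.7,-89,0],px)+r[1]-r[0]).round(2),shift(n+'4',n+'6',25 if n=='scene' else 26.5,-2,3)[:2])
# steadiness of bystanders / plate height
p,d,c=load('scene6');P=cloud(d,c);q=P[(d>0)&(P[...,2]>138)&(P[...,2]<152)&(np.hypot(P[...,0]-584,P[...,1]+30)<35)];print(np.median(q[:,2]),cv2.minAreaRect(q[:,:2].astype(np.float32)))
o=bot.observe();print(o['position'],o['width'],o['grasp_force'],o['contact_force'],o['time_s'])
E
```

```text
scene [88.65 88.43] (np.float64(89.5), np.float64(0.971))
side [88.63 88.75] (np.float64(89.75), np.float64(0.958))
144.00073613327893 ((585.1388549804688, -30.719318389892578), (49.6804084777832, 14.292685508728027), 7.921023368835449)
[516.53112308 -39.58580224  91.88002309] 25.39326009102859 32.54485845565796 [0.63241832 0.51386343 5.49250017] 14.9s.py:16: RuntimeWarning: invalid value encountered in scalar divide
  return S[i],round(c[i],3),'centroids',round((xs0*w0).sum()/w0.sum(),1),round(((xs0+S[i])*q).sum()/q.sum(),1)
```

Request:
play_rows(commands=[[20, [0, -0.7, 0], 0], [20, [0, -0.7, 0], 0], [20, [0, -0.7, 0], 0], [20, [0, -0.7, 0], 0]])

```text
time_s: 15.4
position: [516.6, -40.1, 91.9]
orientation: [-0.203, 3.133, 0.001]
contact_force: [-0.5, 1.3, 4.3]
width: 25.6
grasp_force: 32.7
```

```bash
python3 - 2>/dev/null <<'E'
from s import *
for n in('scene','side'): snap(n,n+'7')
for n in('scene','side'):
    r=[]
    for f,cx in(('4',(572.5,58.5)),('7',(584.2,-30.5))):
        p,d,c=load(n+f);P=cloud(d,c);L=(P-[*cx,0]);X=L@px;Y=L@py
        m=(d>0)&(abs(Y)<20)&(abs(X)<22)
        r.append([np.median(X[m&(P[...,2]>lo)&(P[...,2]<hi)&(abs(Y)<w)]) for lo,hi,w in((118,138,20),(74,96,13))])
    r=np.array(r);print(n,(np.dot([11.7,-89,0],px)+r[1]-r[0]).round(2),shift(n+'4',n+'7',25 if n=='scene' else 26.5,-2,3)[:2])
    z=25 if n=='scene' else 26.5
    xs,ys,B=rect(n+'7',z); xs,ys,A=rect(n+'4',z);k=(ys>=-2)&(ys<=3)
    print('D',dict(zip(range(88,106),(100*np.log(B[k].mean(0)/A[k].mean(0)))[196:232:2].astype(int).tolist())))
    print('d10',dict(zip(range(-4,16),(100*np.log(A[k].mean(0)/B[k].mean(0)))[12:52:2].astype(int).tolist())))
E
```

```text
scene [89.06 89.01] (np.float64(89.0), np.float64(0.967))
D {88: 0, 89: 0, 90: 0, 91: 0, 92: -1, 93: -2, 94: -3, 95: -5, 96: -8, 97: -10, 98: -11, 99: -9, 100: -4, 101: -1, 102: 0, 103: 0, 104: 0, 105: 0}
d10 {-4: 0, -3: 0, -2: 0, -1: 0, 0: -1, 1: -2, 2: -2, 3: -4, 4: -5, 5: -8, 6: -10, 7: -13, 8: -14, 9: -14, 10: -12, 11: -8, 12: -5, 13: -2, 14: -1, 15: 0}
side [89.38 89.26] (np.float64(88.75), np.float64(0.871))
D {88: -3, 89: -3, 90: -3, 91: -4, 92: -5, 93: -9, 94: -13, 95: -14, 96: -13, 97: -10, 98: -5, 99: 0, 100: 0, 101: 0, 102: 0, 103: 0, 104: 0, 105: 0}
d10 {-4: 198, -3: 202, -2: 208, -1: 222, 0: 245, 1: 261, 2: 271, 3: 270, 4: 266, 5: 261, 6: 254, 7: 253, 8: 259, 9: 267, 10: 277, 11: 279, 12: 280, 13: 278, 14: 275, 15: 271}
```

Request:
play_rows(commands=[[20, [0, -0.8, 0], 0], [20, [0, -0.8, 0], 0], [20, [0, -0.8, 0], 0], [20, [0, -0.8, 0], 0], [20, [0, -0.8, 0], 0]])

```text
time_s: 16.12
position: [516.7, -40.9, 91.9]
orientation: [-0.203, 3.133, 0.001]
contact_force: [-0.1, 1.8, 4.6]
width: 25.4
grasp_force: 32.7
```

```bash
python3 - 2>/dev/null <<'E'
from s import *
for n in('scene','side'):
    snap(n,n+'8'); r=[]
    for f,cx in(('4',(572.5,58.5)),('8',(584.2,-30.5))):
        p,d,c=load(n+f);P=cloud(d,c);L=(P-[*cx,0]);X=L@px;Y=L@py
        m=(d>0)&(abs(Y)<20)&(abs(X)<22)
        r.append([np.median(X[m&(P[...,2]>lo)&(P[...,2]<hi)&(abs(Y)<w)]) for lo,hi,w in((118,138,20),(74,96,13))])
    r=np.array(r);print(n,(np.dot([11.7,-89,0],px)+r[1]-r[0]).round(2))
o=bot.observe();print(o['width'],o['grasp_force'],o['position'])
print(bot.close_job())
E
```

```text
scene [89.74 89.87]
side [90.01 89.88]
25.39266482900965 32.70149767398834 [516.75341156 -40.95595778  91.90874457]
the job is handed in; nothing more can be done
None
```

The job is handed in: the large pusher is seated square on the post and released, and the arm is drawn out about 89.9 mm to a reading of about 0.100 (camera estimate), held there with the clutch button squeezed in.

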